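Load the charging station with battery packs

ROBOT

A 7-joint arm with a two-finger parallel gripper is mounted at the origin on a cart in front of the work surface, level with it; the furniture and walls round the work are solid. World frame = base frame: x ahead of the robot, y to its left, z up, the work surface at z = 0. Lengths are in m, angles in rad, forces in N, time in s.
With the tool pointing down it reaches from about 0.4 to 0.9 m from the base axis. Payload 5.6 kg.
Tool frame: the origin (TCP) lies midway between the tips of the shut fingers; the grasp point (between the pads) lies 19 mm behind it; z points along the fingers, y is the line along which they close (so a half turn about z gives the same grasp; the last joint's range is limited). The gripper opens to 92 mm and grips with 3 to 60 N. Pads are 20 mm wide; open, the fingers measure 128 mm over their backs; the gripper's body (75 mm by 189 mm) begins 69 mm behind the grasp point.
Start: joints at [-1.231, 0.468, -0.012, 1.603, 0.006, 1.071, -0.056], TCP at [0.243, 0.603, 0.215] pointing down, gripper open.
Joint ranges: [-2.53, 2.53], [-0.31, 2.02], [-1.57, 1.55], [0.28, 2.44], [-1.29, 4.43], [0.15, 1.84], [-2.92, 2.92]. Speed limits (rad/s): [2.57, 2.57, 3.14, 3.14, 3.14, 3.14, 3.14].

INTERFACE

Orientations are given as a 3x3 rotation matrix whose columns are the frame's x, y, z axes.
In Python, from station import env, effector, solver, viewer, workorder, search_frame, tip_of gives the robot as it stands. Calls block until the motion is done:
- env.reach(position, orientation): joint-space move of the TCP to a pose.
- env.movel(position, frame=None, rate=0.15): straight line of the TCP; frame=None keeps the orientation; rate is the mean speed in m/s.
- env.goto_joints(angles): joint-space move.
- effector.release() and effector.grasp(squeeze=None): open the fingers fully, or close them until they stop; squeeze is the grip in N (None keeps the last).
- env.pause(seconds).
- solver.inverse_kinematics(position, orientation): joint angles nearest the present ones, or None.
- env.sense(): the state.
- viewer.read_camera(name): name is "side" or "top"; returns (picture, depth): 480x640x3 uint8, red, green, blue; 480x640 float32, m along the optical axis (not along the pixel's ray), 0 where there is no reading.
- viewer.camera_info(name): a dict with "intrinsics" (3x3 intrinsics, pixels), "eye" and "rotation" of the camera in the world. Camera axes: x right, y up, looking along -z (the intrinsics and any distortion apply to the point x, -y, -z); pixel columns grow to the right and rows downward; lengths in m; the calibration is good to about 2 mm. A picture is of the moment at which its call begins. camera_info takes no time and is no camera call.
A pose or a line that the arm cannot do raises env.PlanningError and nothing moves.
- workorder.finish_job(): hands the job in; it is judged then, once.
Trained networks look in the newest picture that a camera, given by its name, has taken for a name from the list of things; names that differ only in an ending like _2 or _b are one class to them, and where a whole thing is asked for, a point or a joint stands for the part that bears it (a point fixed in the world has none). Each returns a list of dicts, best first, with "score" (0 to 1); they miss things now and then, are a little off and sometimes report something else, mostly with a low value. They report only what shows in the picture. A call takes as long as a camera call. They do not tell look-alikes from the thing itself.
- search_frame(camera, name): "at" ([x, y, z] in m, in world coordinates, good to about 4 mm: the middle of the surface that is visible of it).
- tip_of(camera, name): "at" ([x, y, z] in m, in world coordinates, good to about 4 mm: a listed point, or the origin of a listed thing).
The state is a dict: "t": time; "joint_positions": joint angles; "joint_velocities": joint speeds; "tau": joint torques, N m; "ee_pos": TCP position; "tcp_rot": TCP orientation; "wrist_force": force on the tool from outside, world axes, zero at the start; "moment": the same for the moment, N m; "gripper_width": finger opening in m; "grasp_force": force on a finger pad.
Only numpy, scipy, OpenCV 4.12 (cv2) and the standard library are available. Lean on these libraries where they do the work, as an engineer would, in place of code of your own. Each camera call takes 0.05 s, during which the arm holds its last target. There are 200 camera calls.

TASK

Put the meter's battery packs on charge: turn the swing tab of the charging station aside, lift out the cover and lay it flat on the grey bench mat, then load every battery pack lying on the worktop, one to a bay, brass contacts toward the sprung contact and the other end pressed down until the latch holds it. Put the cover back fully home under its lip, turn the tab back over its edge as far as it goes, and press the green start key right down. Do not knock over the bottles and the beaker standing around.

Things in the scene. Friction and masses are not known exactly. Their poses are not given: they have to be found in the camera images.
- charger: charging station, white and grey, 148 x 206 x 52 mm (x, y, z), fixed. Origin: centre of its underside; x from its control strip (side near the robot) to its far side, y left, z up. Below the cover a well with three bays: x -36 to 42 mm, y -89 to 89, floor 12 mm up. The cover rests in a recess on ledges 40 mm up (5 to 7 mm wide, 14 mm at the far side), 2 mm play all round
- cover_seat (a point): where point cover_mid lies when the cover is home; x 12.5, y 0, z 42 mm in the station's frame, same axes. The recess is 5 mm deep at its near edge (station x = -43), 4 mm at its sides. At the far side a fixed lip overhangs it from x = 61 to the end wall at x = 68, its underside 7.5 mm above the ledge; the far 5 mm of the cover lie under it
- cover_mid (a point): middle of the cover's plate: clear pane in a blue rim, 107 x 188 x 4 mm (x, y, z), 0.16 kg, loose; an upright blue pull rib runs along y across its middle. x from near to far edge, z up. It comes out by raising its near edge some 10 degrees and drawing it from under the far lip, and goes back the other way
- cover_rib (a point): point in the cover's pull rib to pinch: the rib is 10 mm thick (x), 72 mm long (y) and stands 20 mm above the plate, this point 11 mm above the plate's top, axes as the cover's
- swing_tab (a joint): angle of the swing tab, a steel bar 14 mm wide, 4 mm thick on the control strip. At 0 (its stop) it points to the far side and reaches 15 mm over the cover's near edge, 2 mm above it; it turns level, anticlockwise from above, to 1.75; at 1.57 it lies along the strip to the left, clear of the cover. Stiff pivot (0.03 N m): stays where left
- tab_pivot (a point): pivot of the swing tab, 48 mm above the worktop; x -56, y 0 mm in the station's frame; axes as the station's
- tab_post (a point): red round grip post of the swing tab, 11 mm diameter, 50 to 66 mm above the worktop, 20 mm from the pivot; this point 60 mm above the worktop
- start_key (a joint): how far the green start key is pressed: 0 up, 0.005 m fully down; springs back; about 5 N for the full stroke
- start_key_top (a point): middle of the top of the green round start key, 20 mm diameter, on the control strip to the right of the tab (x -57, y -70 mm in the station's frame); 54 mm above the worktop, 9 mm above the strip; pressed straight down
- mat: thin grey bench mat, 160 x 230 x 3 mm (x, y, z), fixed, to the left of the charging station; origin at the centre of its underside
- bay1 (a point): right bay, x -5.7, y -51 mm in the station's frame, all alike: where the centre (packN_mid) of a held pack lies, 23 mm above the worktop, 11 above the bay floor; axes as the station's. Far end (all bays): sprung brass contact, round nose 9 mm above the bay floor; free, it sticks out 3 mm past the far end of a held pack; goes back up to 9 mm; 2 N at first, 0.5 N more per mm
- bay2 (a point): middle bay, x -5.7, y 0 mm in the station's frame, all alike: where the centre (packN_mid) of a held pack lies, 23 mm above the worktop, 11 above the bay floor; axes as the station's. Near end (all bays): wall with a fixed latch tooth over the lug of a held pack, 3.6 mm out from the wall, 10.5 to 12.5 mm above the bay floor, a 60 degree slope above it
- bay3 (a point): left bay, x -5.7, y 51 mm in the station's frame, all alike: where the centre (packN_mid) of a held pack lies, 23 mm above the worktop, 11 above the bay floor; axes as the station's. Side guides (all bays): cheeks 29 mm apart, 14 mm high, beside the last 8 mm of the pack at either end; the middle 44 mm is free for fingers
- pack1_mid (a point): centre of battery pack 1 (may be absent), a grey block with an orange band, 60 x 26 x 22 mm (x, y, z), about 0.08 kg, lying flat, right side up: x from its latch end to its contact end, z up. The contact end face bears three brass contacts. At the latch end the top 13 mm stop 5 mm short and leave a lug 9 mm high
- pack1_latch_end (a point): middle of the end face of the lug of pack 1, 4.5 mm above its underside (30 mm from its centre along -x)
- pack2_mid (a point): centre of battery pack 2 (may be absent), a grey block with an orange band, 60 x 26 x 22 mm (x, y, z), about 0.08 kg, lying flat, right side up: x from its latch end to its contact end, z up. The contact end face bears three brass contacts. At the latch end the top 13 mm stop 5 mm short and leave a lug 9 mm high
- pack2_latch_end (a point): middle of the end face of the lug of pack 2, 4.5 mm above its underside (30 mm from its centre along -x)
- pack3_mid (a point): centre of battery pack 3 (may be absent), a grey block with an orange band, 60 x 26 x 22 mm (x, y, z), about 0.08 kg, lying flat, right side up: x from its latch end to its contact end, z up. The contact end face bears three brass contacts. At the latch end the top 13 mm stop 5 mm short and leave a lug 9 mm high
- pack3_latch_end (a point): middle of the end face of the lug of pack 3, 4.5 mm above its underside (30 mm from its centre along -x)
- beaker_250: glass beaker, 71 mm wide, 92 mm high, a bystander; origin at the centre of its underside
- dropper_bottle: brown dropper bottle, 28 mm wide, 84 mm high, a bystander; origin at the centre of its underside
- weighing_bottle: small glass weighing bottle with lid, 35 mm wide, 65 mm high, a bystander; origin at the centre of its underside
Mind the look-alikes: they are no part of the job. What is shaped like the part that bears pack1_mid but pink or turquoise is not meant.

How it is judged:
By the outcome, as a careful person would: the job done as asked, in the order asked, and still so for the second after the job is handed in, with the robot touching nothing.
Of pack1, pack2, pack3 only 2 to 3 are there at a start; the rules pass over those that are not, and their reading is None.
At some moment in a run one of pack1, pack2, pack3, cover may be knocked a few centimetres aside while the robot is not near it.
Once in a run the grip may slacken for a moment while it holds something.
It also fails if it takes over 210 s, if anything falls off the work surface, if the arm or the gripper's body presses on something with over 40 N, if the wrist force passes 120 N, or if a joint passes its speed limit or range.

## Working session

There is one attempt and no reset: what is moved stays moved. The work goes in short steps, each a Python script; the robot and the scene stay as the last script left them, time stands still between calls to the robot, and variables do not carry over. Pictures are saved under pics/ and viewed, at most 14 in all, crops included, and the job is handed in when it is done.

```bash
ls; mkdir -p pics; python3 - <<'E'
from station import env, effector, solver, viewer, workorder, search_frame, tip_of
import cv2, numpy as np
for c in ("top","side"):
    p,d=viewer.read_camera(c); cv2.imwrite(f"pics/{c}0.png",p[:,:,::-1])
    i=viewer.camera_info(c); print(c,i)
    for n in ("charger","cover_mid","cover_rib","tab_post","tab_pivot","start_key_top","mat","pack1_mid","pack1_latch_end","bay1","bay3","cover_seat","beaker_250","dropper_bottle","weighing_bottle"):
        try: print(n,[(np.round(r["at"],3).tolist(),round(r["score"],2)) for r in tip_of(c,n)][:6])
        except Exception as e: print(n,e)
print(env.sense()["t"])
E
```

```text
pics
top {'intrinsics': array([[490.23571932,   0.        , 318.43290738],
       [  0.        , 490.23571932, 239.20256445],
       [  0.        ,   0.        ,   1.        ]]), 'eye': array([ 0.39864884, -0.11444214,  1.38155676]), 'rotation': array([[ 0.02458959,  0.99772604, -0.06275437],
       [-0.99968289,  0.02488164,  0.00387657],
       [ 0.00542919,  0.06263914,  0.99802147]])}
charger [([0.558, -0.008, -0.001], 0.73), ([0.4, -0.264, 0.007], 0.38)]
cover_mid [([0.568, -0.007, 0.044], 0.88), ([0.363, -0.407, 0.002], 0.72), ([0.558, 0.046, 0.027], 0.62)]
cover_rib []
tab_post [([0.52, -0.0, 0.059], 0.47)]
tab_pivot [([0.502, -0.0, 0.052], 0.93)]
start_key_top [([0.49, -0.072, 0.056], 0.54)]
mat [([0.454, 0.309, 0.004], 0.61), ([0.499, -0.336, 0.003], 0.34)]
pack1_mid [([0.344, -0.523, 0.011], 0.71), ([0.531, -0.196, 0.011], 0.68), ([0.441, -0.168, 0.011], 0.61), ([0.559, 0.044, 0.025], 0.52), ([0.551, -0.003, 0.023], 0.3)]
pack1_latch_end [([0.367, -0.538, 0.002], 0.81), ([0.433, -0.198, 0.005], 0.71), ([0.401, -0.265, 0.008], 0.58), ([0.54, -0.17, 0.002], 0.5)]
bay1 [([0.55
[... 1361 characters left out ...]
0.004, 0.048], 0.52), ([0.531, -0.196, 0.01], 0.49)]
pack1_latch_end [([0.366, -0.541, 0.006], 0.91), ([0.405, -0.266, 0.003], 0.76), ([0.536, -0.165, 0.0], 0.75), ([0.433, -0.196, 0.003], 0.49)]
bay1 [([0.547, -0.005, 0.024], 0.83), ([0.548, -0.054, 0.02], 0.75), ([0.554, 0.05, 0.022], 0.63)]
bay3 [([0.547, -0.005, 0.024], 0.83), ([0.548, -0.054, 0.02], 0.75), ([0.554, 0.05, 0.022], 0.63)]
cover_seat [([0.57, -0.0, 0.04], 0.55), ([0.518, -0.001, 0.061], 0.53), ([0.49, -0.07, 0.053], 0.47)]
beaker_250 [([0.47, -0.463, 0.002], 0.97)]
dropper_bottle [([0.359, -0.409, -0.0], 0.66), ([0.525, -0.324, 0.013], 0.62)]
weighing_bottle [([0.568, -0.007, 0.04], 0.67), ([0.324, -0.31, 0.002], 0.61)]
1.6
```

View pics/top0.png

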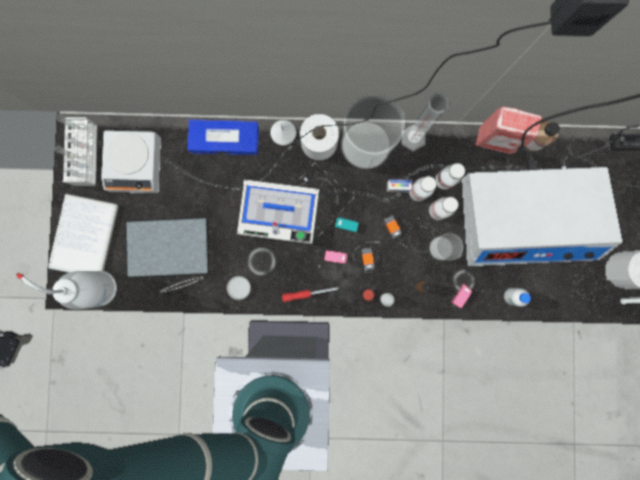

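View pics/side0.png

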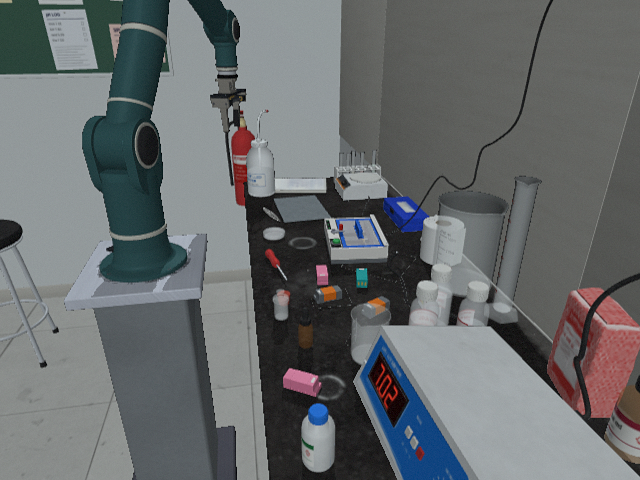

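The top view shows two orange-banded packs at about (392,226) and (368,258). The look-alikes are pink at (335,257) and (462,296), and turquoise at (346,225). The station is at (278,212), the mat at (167,247), the beaker at (445,247), the dropper bottle at (420,286) and the weighing bottle at (387,299). I'll choose the two orange ones and check them in a close crop.

```bash
python3 - <<'E'
import cv2
a=cv2.imread("pics/top0.png")[175:315,225:485]
b=cv2.imread("pics/side0.png")[210:410,250:450]
cv2.imwrite("pics/c1.png",cv2.resize(a,None,fx=3,fy=3,interpolation=cv2.INTER_CUBIC))
cv2.imwrite("pics/c2.png",cv2.resize(b,None,fx=3,fy=3,interpolation=cv2.INTER_CUBIC))
E
```

```text
(no output)
```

View pics/c1.png

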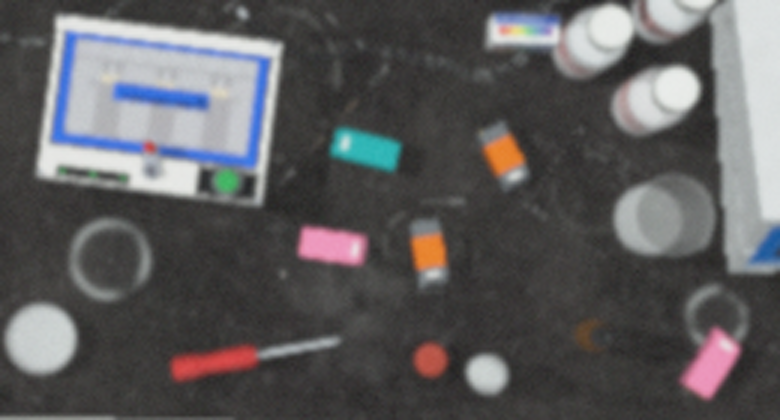

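View pics/c2.png

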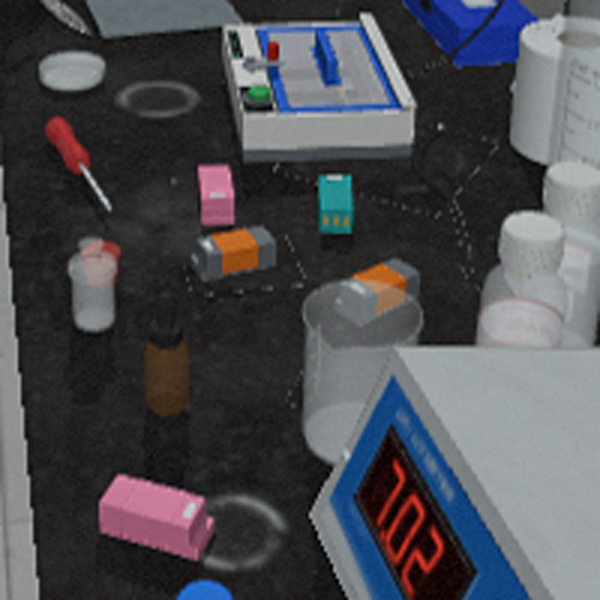

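Close crop: two orange packs stand alone at crop (502,155) and (428,252). Their white-marked latch ends point toward the bottom of the picture, which is the robot side. Pink and turquoise are rejected. Next I'll measure the poses precisely from depth.

```bash
cat > h.py <<'E'
from station import env, effector, solver, viewer, workorder, search_frame, tip_of
import cv2, numpy as np
from scipy.spatial.transform import Rotation as Ro
def cloud(c):
    p,d=viewer.read_camera(c); i=viewer.camera_info(c); K=i["intrinsics"]
    v,u=np.mgrid[0:480,0:640]
    P=np.stack([(u-K[0,2])/K[0,0]*d,-(v-K[1,2])/K[1,1]*d,-d],-1)@i["rotation"].T+i["eye"]
    P[d==0]=np.nan
    return p,P
def rect(xy):
    (c,s,a)=cv2.minAreaRect((np.asarray(xy)*1000).astype(np.float32))
    return np.round(c,1),np.round(s,1),round(a,1)
def packs(c,show=True):
    "orange bands: centre, long axis of the block around, heights at its ends"
    p,P=cloud(c); h=cv2.cvtColor(p,cv2.COLOR_RGB2HSV)
    m=((h[...,0]>6)&(h[...,0]<20)&(h[...,1]>150)&(h[...,2]>110)).astype(np.uint8)
    n,L,st,_=cv2.connectedComponentsWithStats(m); out=[]
    for k in range(1,n):
        if st[k,4]<25: continue
        q=P[L==k]; q=q[np.isfinite(q[:,0])]
        if len(q)<15: continue
        o=np.median(q,0)
        if not(0.25<o[0]<0.75 and -.7<o[1]<.5 and 0<o[2]<.06): continue
        b=(np.linalg.norm(P[...,:2]-o[:2],axis=-1)<.045)&(P[...,2]>.006)&(P[...,2]<.03)
        out.append((o,st[k],P[b],p[b],rect(q[:,:2])))
    return out
def tool(yaw,pitch=0,ax=None):
    "tool down, closing line (tool y) at angle yaw; then tilted by pitch about the world axis ax"
    y=np.array([np.cos(yaw),np.sin(yaw),0]);z=np.array([0,0,-1.]);R=np.stack([np.cross(y,z),y,z],1)
    return Ro.from_rotvec(np.asarray(ax)*pitch).as_matrix()@R if pitch else R
def st(s=None,tag=""):
    s=env.sense(); print(tag,"t%.1f"%s["t"],np.round(s["ee_pos"],4),"F",np.round(s["wrist_force"],1),"w%.4f"%s["gripper_width"],"g%.1f"%s["grasp_force"]); return s
E
python3 - <<'E'
from h import *
for c in("top","side"):
    for o,s,b,col,r in packs(c): 
        print(c,np.round(o,4),s,"band",r,"block",rect(b[b[:,2]>.015][:,:2]),rect(b[:,:2]),len(b))
p,P=cloud("top")
near=(abs(P[...,0]-.558)<.13)&(abs(P[...,1]+.007)<.16)
z=P[near]; b=z[(z[:,2]>.03)&(z[:,2]<.06)]; print("charger",rect(b[:,:2]))
h=cv2.cvtColor(p,cv2.COLOR_RGB2HSV)
g=near&(h[...,0]>50)&(h[...,0]<75)&(h[...,1]>120)&(P[...,2]>.03)&(P[...,1]<-.03);print("key",np.nanmean(P[g],0),g.sum())
bl=near&(h[...,0]>105)&(h[...,0]<128)&(h[...,1]>130)
print("rim",rect(P[bl&(P[...,2]<.05)][:,:2]),"rib",rect(P[bl&(P[...,2]>.055)][:,:2]),np.nanmean(P[bl&(P[...,2]>.055)],0))
r=near&((h[...,0]<6)|(h[...,0]>174))&(h[...,1]>130);print("post",np.nanmean(P[r],0),r.sum())
m=(abs(P[...,0]-.455)<.13)&(abs(P[...,1]-.308)<.17)&(h[...,2]>85)&(P[...,2]<.015)
n,L,s_,_=cv2.connectedComponentsWithStats(m.astype(np.uint8));k=1+np.argmax(s_[1:,4]);print("mat",rect(P[L==k][:,:2]))
m2=(abs(P[...,0]-.455)<.13)&(abs(P[...,1]-.308)<.17)
for q in [.56,.53,.45,.38]: 
  w=m2&(abs(P[...,0]-q)<.003); print(q,np.round(np.median(P[w][:,2]),4),np.nanpercentile(P[w&(h[...,2]>85)][:,1],[2,98]).round(3))
E
```

```text
top [ 0.5258 -0.3242  0.0217] [386 220  14  13 109] band (array([ 527.1, -327.9]), array([25.2, 33.6]), 28.0) block (array([ 526. , -324.8]), array([53.8, 27.2]), 27.0) (array([ 528.9, -326. ]), array([70.4, 70.7]), 20.0) 233
top [ 0.435  -0.2559  0.0219] [362 254  12  10 102] band (array([ 434.3, -259.4]), array([25.2, 31.5]), 6.2) block (array([ 434.8, -257.5]), array([54.7, 26.4]), 10.3) (array([ 428.3, -258.7]), array([71.4, 70. ]), 22.6) 233
side [ 0.4363 -0.2674  0.0194] [321 286  15  15 163] band (array([ 436.6, -241.3]), array([72.2, 30. ]), 86.8) block (array([ 435.4, -258.3]), array([55.6, 30.1]), 10.8) (array([ 433.3, -259.3]), array([60.2, 31. ]), 9.8) 312
side [ 0.5311 -0.3242  0.0207] [368 298  18   9  79] band (array([ 526.5, -307.2]), array([33.6, 62.8]), 4.5) block (array([ 532.3, -323.7]), array([44.5, 27.2]), 27.3) (array([ 532.4, -323.7]), array([44.7, 27.2]), 27.3) 147
charger (array([582.8,  -8.7]), array([206.9, 202.4]), 84.1)
key [ 0.49276034 -0.07024202  0.0555376 ] 30
rim (array([565.5,  -6.7]), array([186.8,  98.3]), 83.2) rib (array([567.6,  -7.9]), array([71.1,  9.6]), 84.4) [ 0.56750955 -0.00788435  0.06321082]
post [ 5.20711494e-01 -2.97505315e-04  6.67144234e-02] 4
mat (array([453. , 307.2]), array([157.5, 229.1]), 4.1)
0.56 0.0006 [0.449 0.477]
0.53 0.0018 [0.204 0.473]
0.45 0.0028 [0.199 0.471]
0.38 0.0031 [0.206 0.477]
```

```bash
python3 - <<'E'
from h import *
L=np.array([[-57,-70],[12.5,0],[-5.7,-51],[-5.7,0],[-5.7,51],[-56,0],[0,0],[12.5,0]])
W=np.array([[492.3,-70.5],[567.5,-7.9],[549,-53],[548.7,-4.5],[556.5,47.8],[501.5,-1],[558.5,-7.5],[568,-7.5]])
R,_=Ro.align_vectors(np.c_[W-W.mean(0),np.zeros(8)],np.c_[L-L.mean(0),np.zeros(8)])
a=R.as_euler("xyz",degrees=True)[2];Rm=R.as_matrix()[:2,:2];print("yaw",a,"org",W.mean(0)-Rm@L.mean(0));print((W-(W.mean(0)+(L-L.mean(0))@Rm.T)).round(1))
ps=[viewer.read_camera("top")[0].astype(float) for _ in range(4)];p=np.mean(ps,0)
i=viewer.camera_info("top");K=i["intrinsics"]
def tow(u,v,z):
    r=np.stack([(u-K[0,2])/K[0,0],-(v-K[1,2])/K[1,1],-np.ones(len(u))],1)@i["rotation"].T
    return i["eye"]+r*((z-i["eye"][2])/r[:,2])[:,None]
bl=p[...,2]-p[...,0]   # blueness
def line(us,v0s,half,z,sgn,img,name):
    pts=[]
    for u,v0 in zip(us,v0s):
        vv=np.arange(int(v0)-half,int(v0)+half+1); g=sgn*np.diff(img[vv,u]); k=np.clip(g,0,None); k[k<k.max()*.4]=0
        pts.append((u,(k*(vv[:-1]+.5)).sum()/k.sum()))
    pts=np.array(pts); w=tow(pts[:,0],pts[:,1],z)
    c=np.polyfit(w[:,1],w[:,0],1); r=w[:,0]-np.polyval(c,w[:,1]); ok=abs(r)<.0015; c=np.polyfit(w[ok,1],w[ok,0],1)
    print(name,"yaw",np.degrees(np.arctan(-c[0])).round(2),"x at y=-7.5mm",np.polyval(c,-.0075).round(4),"rms",r[ok].std().round(5),ok.sum())
us=np.arange(250,310)
lum=p.sum(2)
line(us,185.5+(us-248)*.122,4,.044,1,bl,"rim far")
line(us,226+(us-248)*.122,5,.044,-1,bl,"rim near")
line(us,181+(us-248)*.122,4,.052,1,lum,"far outer top")
line(us,235.5+(us-248)*.122,5,.040,-1,lum,"near outer")
E
```

```text
yaw -5.1804580419430355 org [556.62389957  -5.4844646 ]
[[-1.2 -0.4]
 [-1.6 -1.3]
 [ 2.7  2.8]
 [-2.2  0.5]
 [ 0.9  2. ]
 [ 0.6 -0.6]
 [ 1.9 -2. ]
 [-1.1 -0.9]]
rim far yaw -5.91 x at y=-7.5mm 0.6189 rms 0.00032 60
rim near yaw -6.02 x at y=-7.5mm 0.5151 rms 0.00038 28
far outer top yaw -5.95 x at y=-7.5mm 0.6321 rms 0.00046 60
near outer yaw -8.58 x at y=-7.5mm 0.4824 rms 0.00079 36
```

```bash
cat >> h.py <<'E'
YAW=np.radians(-5.95); ORG=np.array([.5559,-.0064,0])
RS=Ro.from_euler("z",YAW).as_matrix()
def S(x,y,z): return ORG+RS@(np.array([x,y,z])/1000)
def L(p): return RS.T@(np.asarray(p)-ORG)*1000
def inten(): return
E
python3 - <<'E'
from h import *
R=tool(YAW+np.pi/2+np.radians(-15))   # right finger leans to far side
R2=tool(YAW-np.pi/2+np.radians(-15))
q=[solver.inverse_kinematics(S(-36,0,120),r) for r in (R,R2)];print([None if x is None else np.round(x,2) for x in q])
R=min(zip(q,(R,R2)),key=lambda t:abs(t[0][6]))[1]
env.reach(S(-36,0,120),R)
st(); env.movel(S(-36,0,54),rate=.1); st()
effector.grasp(8); s=st(tag="gripped")
for a in np.radians([25,50,75,94]):
    env.movel(S(-56+20*np.cos(a),20*np.sin(a),54),rate=.06); st(tag="%.2f"%a)
E
```

```text
[array([-0.37,  0.39,  0.38,  2.02, -0.2 ,  0.77,  1.33]), array([-0.74,  0.49,  0.87,  2.04, -0.5 ,  0.84, -1.52])]
 t4.3 [ 0.5203 -0.0016  0.12  ] F [-0.3  0.1 -1.4] w0.0919 g0.0
 t5.2 [ 0.5205 -0.0027  0.0543] F [-0.4 -0.4 -0.2] w0.0917 g0.0
gripped t6.3 [ 0.5214 -0.002   0.0543] F [ 4.8  2.3 -1.3] w0.0102 g8.0
0.44 t6.6 [0.5197 0.005  0.0543] F [ 3.1 -2.8  0.4] w0.0102 g8.0
0.87 t6.9 [0.5145 0.0129 0.0542] F [ 2.6 -2.2  2.5] w0.0102 g8.0
1.31 t7.2 [0.5073 0.0186 0.0542] F [ 2.4 -0.1  2.2] w0.0105 g8.0
1.64 t7.5 [0.5012 0.0213 0.0542] F [2.3 4.5 2.2] w0.0103 g8.0
```

```bash
python3 - <<'E'
from h import *
from scipy.optimize import least_squares
A=np.array([[.5214,-.002],[.5197,.005],[.5145,.0129],[.5073,.0186],[.5012,.0213]])
r=least_squares(lambda c:np.linalg.norm(A-c,axis=1)-.02,[.5,0]);print(r.x,r.fun.round(4),"expected",S(-56,0,0))
effector.release(); env.movel(env.sense()["ee_pos"]+[0,0,.06],rate=.2)
st()
# feasibility of later poses
for n,pos,Rr in [("rib",S(12.5,0,60),tool(YAW)),("ribf",S(12.5,0,60),tool(YAW+np.pi)),("mat",[.453,.307,.05],tool(np.radians(-5))),("matf",[.453,.307,.05],tool(np.pi)),
  ("tilt",S(10,0,70),tool(YAW,.17,RS[:,1])),("bay2",S(-5,0,40),tool(YAW+np.pi/2,.44,RS[:,1])),("bay2f",S(-5,0,40),tool(YAW-np.pi/2,.44,RS[:,1])),("bay1",S(-5,-51,40),tool(YAW+np.pi/2,.44,RS[:,1]))]:
    q=solver.inverse_kinematics(np.array(pos),Rr);print(n,None if q is None else q.round(2))
p,P=cloud("top");cv2.imwrite("pics/t1.png",cv2.resize(p[170:250,225:335,::-1],None,fx=5,fy=5,interpolation=cv2.INTER_CUBIC))
for n in("tab_post","tab_pivot"):print([(np.round(r["at"],4),r["score"]) for r in tip_of("side",n)] if viewer.read_camera("side") else 0)
E
```

```text
[5.00481183e-01 1.48397584e-04] [ 0.001  -0.0002 -0.001  -0.0003  0.0012] expected [ 0.50020169 -0.00059501  0.        ]
 t9.2 [0.501  0.0197 0.1143] F [-0.2 -0.1 -0.2] w0.0918 g0.0
rib [-0.52  0.61  0.62  1.95 -0.51  0.75  0.3 ]
ribf [ 0.06  0.54 -0.13  1.91  0.1   0.7   2.9 ]
mat [-1.09  0.58  0.56  2.   -0.47  0.69 -0.33]
matf [-0.55  0.53 -0.13  1.96  0.11  0.66  2.39]
tilt [-0.49  0.68  0.64  1.81 -0.47  0.99  0.27]
bay2 [-0.23  0.79  0.31  1.62 -0.26  1.22  1.66]
bay2f [-0.64  1.04  1.01  1.65 -0.76  1.43 -1.06]
bay1 [-0.17  0.79  0.33  1.63 -0.24  1.21  1.73]
[(array([0.5071, 0.0184, 0.0602]), 0.6)]
[(array([ 0.5044, -0.0037,  0.049 ]), 0.56)]
```

View pics/t1.png

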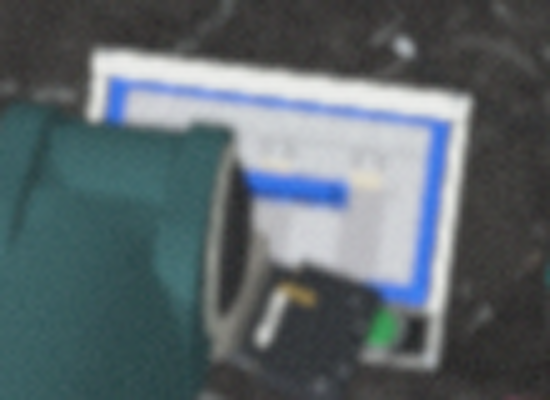

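```bash
sed -i 's/ORG=np.array.*/ORG=np.array([.5561,-.0061,0])/' h.py; python3 - <<'E'
from h import *
R=tool(YAW)
env.reach(S(12.5,0,110),R); env.movel(S(12.5,0,55.5),rate=.12); st(tag="down")
effector.grasp(4); s=st(tag="closed"); print(L(s["ee_pos"]))
p=s["ee_pos"].copy(); 
for z in (.052,.0495,.047):
    p[2]=z; env.movel(p,rate=.03); s=st(); 
    if s["wrist_force"][2]>12: break
effector.grasp(40); s=st(tag="grip"); print(L(s["ee_pos"]))
E
```

```text
down t11.0 [ 0.5687 -0.0077  0.0557] F [1.1 1.5 0. ] w0.0920 g0.0
closed t12.2 [ 0.5686 -0.0075  0.0555] F [ 0.4 -0.9 -0.4] w0.0101 g4.0
[ 1.25679220e+01 -4.91383654e-02  5.54950338e+01]
 t12.5 [ 0.5686 -0.0075  0.052 ] F [-0.2  0.4  1.1] w0.0098 g4.0
 t12.8 [ 0.5686 -0.0075  0.0495] F [0.  0.5 2.4] w0.0101 g4.0
 t13.0 [ 0.5686 -0.0075  0.0469] F [ 0.1 -0.4  2.1] w0.0103 g4.0
grip t13.2 [ 0.5686 -0.0075  0.0469] F [0.1 0.3 0.8] w0.0096 g40.0
[12.61686928 -0.09424035 46.94171961]
```

```bash
python3 - <<'E'
from h import *
import json
s=env.sense(); p0=s["ee_pos"].copy(); R0=tool(YAW); piv=S(66,0,40); ax=RS[:,1]
path=[(p0,R0)]
for th in np.radians([4,8,11]):
    Q=Ro.from_rotvec(ax*th).as_matrix(); path.append((piv+Q@(p0-piv),Q@R0))
d=Q@(-RS[:,0]); path.append((path[-1][0]+.014*d,Q@R0)); path.append((path[-1][0]+[0,0,.05],Q@R0))
json.dump([(a.tolist(),b.tolist()) for a,b in path],open("path.json","w"))
for a,b in path[1:]:
    env.movel(a,frame=b,rate=.04 if a[2]<.08 else .1); st()
a=a+np.array([0,0,.02]); env.movel(a,frame=R0,rate=.12); s=st(tag="level")
E
```

```text
t13.5 [ 0.5697 -0.0077  0.0502] F [ 1.  -0.3  0.9] w0.0098 g40.0
 t13.7 [ 0.5704 -0.0079  0.0537] F [ 1.7 -0.1  0.6] w0.0096 g40.0
 t14.0 [ 0.5709 -0.0078  0.0565] F [ 0.2 -0.2 -0.1] w0.0096 g40.0
 t14.5 [ 0.5565 -0.0061  0.0598] F [ 0.2 -1.  -1.2] w0.0095 g40.0
 t15.1 [ 0.5571 -0.0061  0.1098] F [-0.6 -0.2 -1.7] w0.0096 g40.0
level t15.5 [ 0.5564 -0.0056  0.1297] F [ 0.2 -1.  -1.2] w0.0095 g40.0
```

```bash
python3 - <<'E'
from h import *
R=tool(np.radians(4)); c=np.array([.453,.307,.09])
env.movel(c,frame=R,rate=.25); st()
env.movel([.453,.307,.025],rate=.12); s=st(tag="above")
for z in (.014,.0115,.0102):
    env.movel([.453,.307,z],rate=.03); s=st()
    if s["wrist_force"][2]>3: break
effector.release(); s=st(tag="rel"); 
import json; json.dump([s["ee_pos"].tolist(),R.tolist()],open("matpose.json","w"))
env.movel([.453,.307,.15],rate=.25)
env.reach(np.array([.4323,-.2580,.16]),tool(np.radians(10.3+90))); st()
viewer.read_camera("side")
print([(r["at"],r["score"]) for r in tip_of("side","cover_mid")][:2])
E
```

```text
t16.9 [0.4538 0.3054 0.0901] F [-0.3  0.7 -0.9] w0.0096 g40.0
above t17.6 [0.4536 0.3068 0.0253] F [ 0.3  0.1 -1.3] w0.0097 g40.0
 t18.1 [0.4529 0.307  0.0139] F [ 0.2  0.1 -1.7] w0.0094 g40.0
 t18.4 [0.4529 0.3069 0.0114] F [-0.1  0.1 -1.4] w0.0096 g40.0
 t18.6 [0.4531 0.307  0.0102] F [-0.2  0.1 -1.1] w0.0096 g40.0
rel t19.9 [0.453  0.307  0.0102] F [ 1.2 -0.7  0.1] w0.0919 g0.0
 t23.0 [ 0.4325 -0.2575  0.1597] F [-0.2 -0.8 -0.4] w0.0920 g0.0
[([0.4527, 0.3076, 0.002], 0.93), ([0.555, 0.0508, 0.0209], 0.67)]
```

```bash
cat >> h.py <<'E'
def pick(cx,cy,yawd,shift=0.,z=.008):
    a=np.radians(yawd); R=tool(a+np.pi/2); p=np.array([cx,cy,0])+shift*np.array([-np.sin(a),np.cos(a),0])
    env.reach(p+[0,0,.12],R); env.movel(p+[0,0,z],rate=.12); st(tag="low")
    effector.grasp(40); s=st(tag="pick"); env.movel(s["ee_pos"]+[0,0,.1],rate=.15); return st(tag="lift")
def place(cx,by,cz,th,dx=0,rate=.05,tag="",dz=3.):
    "pack centre in the station frame (mm), pitch th deg contact end down"
    Q=Ro.from_rotvec(RS[:,1]*np.radians(th)).as_matrix(); c=S(cx,by,cz)-Q@RS@np.array([dx,0,dz])/1000
    env.movel(c,frame=Q@tool(YAW+np.pi/2),rate=rate)
    s=env.sense(); print(tag,"cmd",(cx,cz,th),"got",np.round(L(s["ee_pos"]+Q@RS@np.array([dx,0,dz])/1000),1),"F",np.round(RS.T@s["wrist_force"],1),"M",np.round(s["moment"],2),"w%.4f t%.1f"%(s["gripper_width"],s["t"])); return s
E
python3 - <<'E'
from h import *
for o,s,b,col,r in packs("top"): print(np.round(o,3),rect(b[b[:,2]>.015][:,:2]))
pick(.4323,-.2580,10.3,shift=-.008)
place(-8,0,110,25,rate=.25)
E
```

```text
low t24.5 [ 0.4342 -0.2662  0.0086] F [0.6 0.1 0.4] w0.0917 g0.0
pick t25.9 [ 0.4338 -0.2659  0.008 ] F [ 0.1  0.  -0.1] w0.0003 g0.4
lift t26.7 [ 0.4334 -0.2654  0.1074] F [-0.5 -0.9 -0.9] w0.0005 g0.0
 cmd (-8, 110, 25) got [ -8.7  -1.7 110. ] F [-0.2 -0.5 -0.5] M [-0.06 -0.41  0.01] w0.0001 t27.9
```

```bash
python3 - <<'E'
from h import *
effector.release()
for c in("top","side"):
  for o,s,b,col,r in packs(c): print(c,np.round(o,3),s,rect(b[b[:,2]>.015][:,:2]))
p,_=viewer.read_camera("top"); q,_=viewer.read_camera("side")
a=cv2.resize(p[185:310,280:480],None,fx=3,fy=3,interpolation=cv2.INTER_CUBIC);b=cv2.resize(q[250:320,280:420],(600,225),interpolation=cv2.INTER_CUBIC)
cv2.imwrite("pics/m1.png",np.vstack([a,b])[:600,:,::-1])
E
```

```text
top [ 0.526 -0.325  0.023] [386 221  14  12  99] (array([ 523.9, -326.2]), array([58.6, 27.6]), 28.5)
top [ 0.391 -0.264  0.023] [363 268  14  13 104] (array([ 384.2, -261.8]), array([31.9, 73. ]), 69.4)
side [ 0.389 -0.271  0.018] [301 289  16  16 173] (array([ 385.2, -262.7]), array([39. , 74.9]), 71.8)
side [ 0.532 -0.324  0.021] [368 298  18   9  65] (array([ 531.4, -323.9]), array([46.6, 28.3]), 23.8)
```

View pics/m1.png

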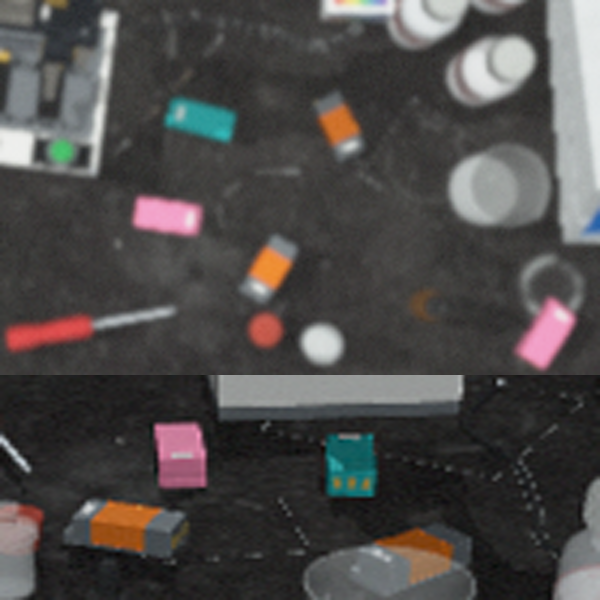

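Pack A was knocked to around crop (270,267), which is x 0.39, y -0.264. Brass shows at its far/right end in the side crop, so its latch end still faces the robot. I'll remeasure it and pick again.

```bash
sed -i 's/axis=-1)<.045/axis=-1)<.036/' h.py; python3 - <<'E'
from h import *
res=[]
for c in("top","side"):
  for o,s,b,col,r in packs(c):
    if o[0]<.45:
      q=b[b[:,2]>.015][:,:2]; ctr,sz,an=rect(q); yaw=an if sz[0]>sz[1] else an-90; print(c,o.round(4),ctr,sz,yaw); res.append((*ctr,yaw,max(sz)))
  for n in("pack1_mid","pack1_latch_end"): print(c,n,[(np.round(r["at"],4).tolist(),round(r["score"],2)) for r in tip_of(c,n) if .35<r["at"][0]<.43 and -.31<r["at"][1]<-.22])
E
```

```text
top [ 0.3912 -0.2642  0.0227] [ 391.8 -264.6] [26.4 54.9] -30.9
top pack1_mid [([0.389, -0.2651, 0.0115], 0.79)]
top pack1_latch_end [([0.3631, -0.2522, 0.0069], 0.8)]
side [ 0.3891 -0.2712  0.0187] [ 393.4 -264.8] [31.1 55.9] -29.299999999999997
side pack1_mid [([0.3901, -0.2631, 0.0067], 0.61)]
side pack1_latch_end [([0.3618, -0.2471, 0.0049], 0.63)]
```

```bash
python3 - <<'E'
from h import *
env.movel(env.sense()["ee_pos"]+[0,0,.05],rate=.25)
s=pick(.3897,-.2634,-30.5,shift=-.003)
if s["gripper_width"]>.02:
    place(-8,0,120,25,rate=.3); place(-8,0,62,25,rate=.12); st()
E
```

```text
low t32.4 [ 0.3886 -0.2663  0.0084] F [-0.4  0.3  0.8] w0.0921 g0.0
pick t33.5 [ 0.3882 -0.2659  0.008 ] F [-0.3  0.7 -0.4] w0.0257 g40.0
lift t34.3 [ 0.3879 -0.2653  0.1074] F [-0.2 -0.1 -1.5] w0.0256 g40.0
 cmd (-8, 120, 25) got [ -8.9  -1.8 119.7] F [-0.3 -0.7 -0.8] M [-0.03 -0.49 -0.02] w0.0256 t35.4
 cmd (-8, 62, 25) got [-7.9 -0.4 62.2] F [-0.  -0.4 -0.9] M [-0.01 -0.49 -0.01] w0.0256 t36.1
 t36.1 [ 0.5469 -0.0056  0.0594] F [-0.1 -0.4 -0.9] w0.0256 g40.0
```

```bash
python3 - <<'E'
from h import *
place(-8,0,48,25); place(-8,0,40,25,rate=.03)
place(-5.5,0,37,25,rate=.02)
place(-3.5,0,35.7,25,rate=.02)
place(-1.5,0,31.6,15,rate=.02)
st()
E
```

```text
cmd (-8, 48, 25) got [-8.2  0.  47.8] F [-0.7  1.1 -0.4] M [-0.04 -0.48  0.06] w0.0258 t36.5
 cmd (-8, 40, 25) got [-8.1 -0.  39.9] F [ 0.1  0.1 -1.1] M [-0.04 -0.49  0.02] w0.0256 t36.9
 cmd (-5.5, 37, 25) got [-5.4  0.  37.8] F [-0.4  0.6  3.9] M [ 0.12  0.34 -0.07] w0.0254 t37.3
 cmd (-3.5, 35.7, 25) got [-3.9 -0.1 35.8] F [-2.9  0.6  2.4] M [0.02 0.23 0.  ] w0.0256 t37.5
 cmd (-1.5, 31.6, 15) got [-2.6 -0.1 31.9] F [-4.5 -1.4  2.7] M [-0.11  0.77  0.03] w0.0256 t37.9
 t37.9 [ 0.5527 -0.0059  0.029 ] F [-4.6 -0.9  2.7] w0.0256 g40.0
```

```bash
python3 - <<'E'
from h import *
place(1.6,0,31.5,15,rate=.02)
place(1.6,0,29.3,12,rate=.02)
place(1.3,0,27.1,8,rate=.02)
place(.9,0,25,4,rate=.02)
place(.4,0,23.0,0,rate=.02)
st()
E
```

```text
cmd (1.6, 31.5, 15) got [ 1.  -0.1 31.2] F [-5.7  0.3  5.3] M [0.08 1.27 0.02] w0.0257 t38.2
 cmd (1.6, 29.3, 12) got [ 0.7 -0.1 29. ] F [-5.1 -0.5  2.8] M [-0.05  1.3  -0.02] w0.0259 t38.5
 cmd (1.3, 27.1, 8) got [ 0.1 -0.1 27. ] F [-6.8 -1.9  6.5] M [-0.03  1.5   0.03] w0.0252 t38.8
 cmd (0.9, 25, 4) got [-0.1 -0.2 24.9] F [-6.4 -0.8  5.2] M [-0.02  1.63  0.  ] w0.0255 t39.0
 cmd (0.4, 23.0, 0) got [-0.3 -0.  23. ] F [-7.2 -1.5  8. ] M [ 0.05  1.69 -0.06] w0.0255 t39.3
 t39.3 [ 0.5558 -0.0061  0.02  ] F [-7.3 -0.7  8. ] w0.0255 g40.0
```

```bash
python3 - <<'E'
from h import *
place(-3,0,22.6,0,rate=.02);place(-6,0,22.6,0,rate=.02);
place(-6,0,24.5,0,rate=.02,tag="pull test")
place(-6,0,22.8,0,rate=.02)
effector.release(); st(tag="rel")
env.movel(env.sense()["ee_pos"]+[0,0,.1],rate=.2)
R=tool(YAW+np.pi/2)
env.reach(np.array([.45,-.2,.2]),R)
p,P=cloud("top")
cv2.imwrite("pics/b1.png",cv2.resize(p[170:250,225:335,::-1],None,fx=5,fy=5,interpolation=cv2.INTER_CUBIC))
for c in("top","side"):
  for o,s,b,col,r in packs(c):
      q=b[b[:,2]>.015][:,:2]; ctr,sz,an=rect(q); print(c,o.round(4),ctr,sz,an)
print(st()["t"])
E
```

```text
cmd (-3, 22.6, 0) got [-1.5 -0.1 23. ] F [-4.6 -1.3  8.3] M [ 0.03  0.86 -0.02] w0.0257 t39.6
 cmd (-6, 22.6, 0) got [-4.2 -0.1 23. ] F [-1.8  0.2  5. ] M [-0.03  0.4  -0.03] w0.0252 t39.9
pull test cmd (-6, 24.5, 0) got [-5.7  0.  24.2] F [-1.  -0.6 -1.1] M [-0.02  0.28 -0.05] w0.0257 t40.1
 cmd (-6, 22.8, 0) got [-5.7  0.  23. ] F [-1.1  0.8  3.7] M [-0.02  0.51  0.  ] w0.0257 t40.4
rel t41.4 [ 0.5501 -0.0055  0.0198] F [ 0.2  0.5 -0.2] w0.0921 g0.0
top [ 0.5531 -0.0068  0.0349] [554.7  -6.6] [68.1 67.3] 75.8
top [ 0.5262 -0.326   0.0227] [ 524.4 -325.8] [57.5 26.2] 28.6
side [ 0.5536 -0.017   0.0281] [553.9 -22.1] [45.7 63.9] 76.4
side [ 0.5309 -0.3224  0.0206] [ 531.4 -323.5] [47.7 27.1] 25.1
 t43.2 [ 0.4507 -0.1983  0.1992] F [0.3 0.2 0.1] w0.0921 g0.0
43.1667
```

View pics/b1.png

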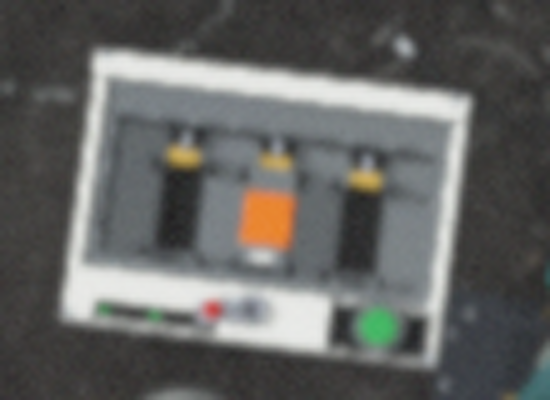

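```bash
python3 - <<'E'
from h import *
s=pick(.5229,-.3264,27.5)
if s["gripper_width"]>.02:
    B=-51
    place(-8,B,120,25,rate=.3); place(-8,B,62,25,rate=.12); place(-8,B,40,25,rate=.03)
    s=env.sense(); f=np.linalg.norm(s["wrist_force"])
    if f<6 and s["gripper_width"]>.02:
        place(-5.5,B,37,25,rate=.02)
        place(-3.5,B,35.7,25,rate=.02)
        place(-1.5,B,31.6,15,rate=.02)
E
```

```text
low t45.0 [ 0.5235 -0.3268  0.0088] F [ 0.1 -0.3  0.9] w0.0918 g0.0
pick t46.0 [ 0.5229 -0.3264  0.008 ] F [ 0.5 -1.1 -0.5] w0.0253 g40.0
lift t46.9 [ 0.5224 -0.3258  0.1072] F [ 0.4  0.4 -1. ] w0.0255 g40.0
 cmd (-8, 120, 25) got [ -8.5 -52.7 119.8] F [ 0.9 -0.8 -0.3] M [-0.05 -0.5   0.02] w0.0253 t48.0
 cmd (-8, 62, 25) got [ -7.9 -51.4  62.1] F [-0.3  0.4 -0.8] M [-0.02 -0.52 -0.07] w0.0258 t48.6
 cmd (-8, 40, 25) got [ -7.9 -51.1  40. ] F [ 0.2 -0.1 -1.3] M [-0.02 -0.45 -0.01] w0.0257 t49.5
 cmd (-5.5, 37, 25) got [ -5.3 -51.   37.3] F [-0.9  0.9  3.1] M [ 0.06 -0.06  0.07] w0.0253 t49.9
 cmd (-3.5, 35.7, 25) got [ -4.3 -51.1  35.6] F [-3.2  0.2  3.3] M [0.06 0.6  0.02] w0.0257 t50.1
 cmd (-1.5, 31.6, 15) got [ -2.8 -51.2  31.6] F [-5.  -1.9  2.5] M [-0.09  0.91  0.05] w0.0256 t50.5
```

```bash
python3 - <<'E'
from h import *
B=-51
for a in [(1.6,31.5,15),(1.6,29.3,12),(1.3,27.1,8),(.9,25,4),(.4,23,0)]:
    s=place(a[0],B,a[1],a[2],rate=.02)
    if np.linalg.norm(s["wrist_force"])>20: raise SystemExit("stop")
place(-3,B,22.6,0,rate=.02);place(-6,B,22.6,0,rate=.02)
place(-6,B,23.2,0,rate=.02)
effector.grasp(3); s=st(tag="soft"); p=s["ee_pos"].copy()
for dz in (.004,.008,.012,.016,.02):
    env.movel(p+[0,0,dz],rate=.03); st(tag="up")
E
```

```text
cmd (1.6, 31.5, 15) got [  0.9 -51.2  31.5] F [-6.4 -0.6  5.6] M [0.08 1.52 0.05] w0.0257 t50.8
 cmd (1.6, 29.3, 12) got [  0.2 -51.2  29.2] F [-7.4 -0.4  5.2] M [0.02 1.75 0.05] w0.0254 t51.1
 cmd (1.3, 27.1, 8) got [ -0.5 -51.2  27.1] F [-8.5  0.1  6.7] M [0.01 2.09 0.05] w0.0254 t51.4
 cmd (0.9, 25, 4) got [ -1.  -51.2  24.9] F [-8.9 -0.8  8.5] M [-0.02  2.12  0.04] w0.0254 t51.6
 cmd (0.4, 23, 0) got [ -1.  -51.1  22.9] F [-8.7 -1.   9. ] M [ 0.01  2.06 -0.06] w0.0254 t51.9
 cmd (-3, 22.6, 0) got [ -1.9 -51.2  22.9] F [-4.8 -0.9  6.7] M [ 0.02  1.12 -0.07] w0.0256 t52.2
 cmd (-6, 22.6, 0) got [ -4.6 -51.2  22.9] F [-1.9 -0.6  4.5] M [-0.06  0.42  0.  ] w0.0256 t52.5
 cmd (-6, 23.2, 0) got [ -6.3 -51.1  22.9] F [-2.8 -1.1  1.2] M [-0.09  0.64 -0.02] w0.0259 t52.7
soft t53.0 [ 0.5445 -0.0561  0.0199] F [-2.7  0.1 -0.6] w0.0261 g3.0
up t53.2 [ 0.5448 -0.0561  0.0242] F [-1.9 -0.4 -0.5] w0.0257 g3.0
up t53.5 [ 0.5448 -0.0561  0.0283] F [-2.  -0.4  1.4] w0.0258 g3.0
up t53.8 [ 0.5447 -0.0561  0.0323] F [-1.9  0.4  1. ] w0.0256 g3.0
up t54.1 [ 0.5453 -0.0561  0.0364] F [ 0.5 -0.1  0.6] w0.0060 g0.0
up t54.4 [ 0.5448 -0.0561  0.0402] F [-0.3 -0.5  0.3] w0.0005 g0.0
```

```bash
python3 - <<'E'
from h import *
R=tool(YAW+np.pi/2)
for by in(-51,0):
  for x in (12,-17):
    env.movel(S(x,by,42),frame=R,rate=.1)
    for z in (35,34,33,32):
        env.movel(S(x,by,z),rate=.03); s=env.sense()
        if s["wrist_force"][2]>4: break
    print(by,x,L(s["ee_pos"]).round(1),s["wrist_force"].round(1),round(s["t"],1)); env.movel(S(x,by,42),rate=.1)
env.movel(S(-17,0,110),rate=.2)
env.reach(np.array([.43,.1,.2]),R)
p,P=cloud("top")
for n,b in(("b1",-51),("b2",0)):
    c=[S(x,b,0)[:2] for x in(-20,-5.7,10,22)]; print(n,[np.nanmedian(P[...,2][np.linalg.norm(P[...,:2]-q,axis=-1)<.006]).round(4) for q in c])
print([(r["at"],r["score"]) for r in tip_of("top","cover_mid")][:3],[(r["at"],r["score"]) for r in tip_of("top","cover_rib")][:2])
cv2.imwrite("pics/b2.png",np.hstack([cv2.resize(p[170:250,225:335],(440,320)),cv2.resize(p[200:300,110:235],(350,320))])[:,:,::-1])
E
```

```text
-51 12 [ 11.6 -51.   34.5] [-1.8 -0.1  7.2] 55.3
-51 -17 [-16.9 -51.1  34.4] [-2.7  0.6  6. ] 56.6
0 12 [12.  -0.2 34.5] [-1.9 -0.4  5.4] 58.3
0 -17 [-16.9  -0.1  34.4] [-1.6 -0.5  6.1] 59.6
b1 [np.float64(0.0343), np.float64(0.0346), np.float64(0.0367), np.float64(0.0325)]
b2 [np.float64(0.0346), np.float64(0.0349), np.float64(0.0345), np.float64(0.0326)]
[([0.4504, 0.3075, 0.0059], 0.85)] [([0.453, 0.3088, 0.0156], 0.91)]
```

View pics/b2.png

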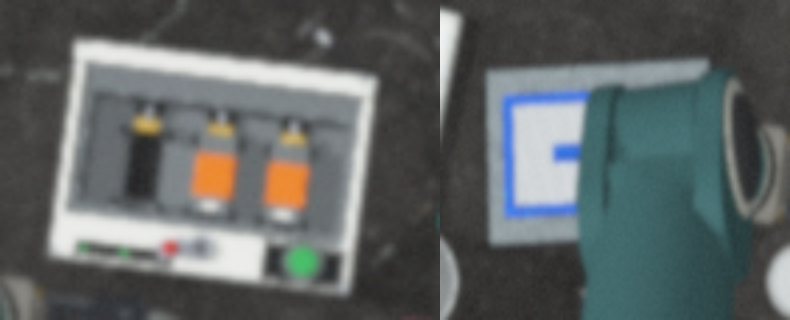

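Both packs lie flat in bays 1 and 2 (tops at 34.4 mm, latched), and the cover lies untouched on the mat. I'll regrasp it at the same pose and replay the extraction path in reverse.

```bash
python3 - <<'E'
from h import *
import json
effector.release()
p,R=map(np.array,json.load(open("matpose.json")))
env.reach(p+[0,0,.1],R); env.movel(p+[0,0,.002],rate=.1); env.movel(p,rate=.02)
effector.grasp(40); st(tag="grip"); env.movel(p+[0,0,.11],rate=.12); st(tag="lift")
path=[(np.array(a),np.array(b)) for a,b in json.load(open("path.json"))]
a,b=path[-1]
env.movel(a+[0,0,.025],frame=tool(YAW),rate=.2); s=st(tag="over")
env.movel(a,frame=b,rate=.1); env.pause(.3); s=st(tag="tilt"); print(a)
_,P=cloud("top")
viewer.read_camera("side"); print([(r["at"],r["score"]) for r in tip_of("side","cover_mid")][:2])
E
```

```text
grip t66.4 [0.453  0.307  0.0102] F [ 0.2  0.1 -0.3] w0.0097 g40.0
lift t67.5 [0.4525 0.3068 0.1196] F [-0.4  0.  -1.7] w0.0094 g40.0
over t69.3 [ 0.557  -0.0052  0.1345] F [-0.6  0.3 -1.5] w0.0094 g40.0
tilt t70.0 [ 0.5571 -0.0059  0.1105] F [-0.9 -0.  -2.4] w0.0095 g40.0
[ 0.55726331 -0.00631599  0.10967149]
[([0.5557, -0.0059, 0.1029], 0.75)]
```

```bash
python3 - <<'E'
from h import *
import json
path=[(np.array(a),np.array(b)) for a,b in json.load(open("path.json"))]
a,b=path[4]; env.movel(a+[0,0,.006],frame=b,rate=.08); env.movel(a+[0,0,.0005],frame=b,rate=.03); st(tag="in")
a4=a; a3=path[3][0]
for f in(.35,.7,1.0):
    env.movel(a4+(a3-a4)*f+[0,0,.0004],frame=b,rate=.03); s=st(tag="slide%.2f"%f)
    if np.linalg.norm(s["wrist_force"])>15: raise SystemExit("force")
for k in(2,1,0):
    env.movel(path[k][0]+[0,0,.0003],frame=path[k][1],rate=.02); s=st(tag="rot%d"%k)
    if np.linalg.norm(s["wrist_force"])>15: raise SystemExit("force")
print(L(s["ee_pos"]))
E
```

```text
in t71.2 [ 0.5572 -0.0063  0.0602] F [-0.1 -0.2 -1.6] w0.0100 g40.0
slide0.35 t71.5 [ 0.5623 -0.0069  0.0591] F [-0.6 -0.5 -1.7] w0.0095 g40.0
slide0.70 t71.8 [ 0.567  -0.0074  0.0581] F [-0.7  0.7 -0.9] w0.0094 g40.0
slide1.00 t72.1 [ 0.5711 -0.0078  0.0574] F [-0.2  0.7 -1.6] w0.0095 g40.0
rot2 t72.4 [ 0.5698 -0.0074  0.0549] F [ 0.2 -0.1 -1.7] w0.0099 g40.0
rot1 t72.7 [ 0.5693 -0.0073  0.0512] F [ 0.1  0.2 -0.5] w0.0094 g40.0
rot0 t73.1 [ 0.5688 -0.0073  0.0475] F [ 0.2  0.4 -1.2] w0.0094 g40.0
[12.78341131  0.11726768 47.45584559]
```

```bash
python3 - <<'E'
from h import *
p=env.sense()["ee_pos"].copy()
for dz in(-.0008,-.0014): 
    env.movel(p+[0,0,dz],rate=.02); s=st(tag="dn")
    if s["wrist_force"][2]>4: break
effector.grasp(3); st(tag="soft"); p=env.sense()["ee_pos"].copy()
for dz in(.002,.004,.006,.008):
    env.movel(p+[0,0,dz],rate=.02); st(tag="up")
_,P=cloud("top"); _,Q=cloud("side")
viewer.read_camera("side"); print([(r["at"],r["score"]) for r in tip_of("side","cover_rib")][:2])
for n,x,y in(("near",-38,-60),("near",-38,60),("right",10,-91),("left",10,91),("far",58,-60)):
    q=S(x,y,0)[:2]; print(n,[np.nanmedian(A[...,2][(np.linalg.norm(A[...,:2]-q,axis=-1)<.007)&(A[...,2]<.07)]).round(4) for A in(P,Q)])
E
```

```text
dn t73.3 [ 0.5691 -0.0073  0.0472] F [-2.4 -0.2  5.2] w0.0095 g40.0
soft t73.5 [ 0.5692 -0.0074  0.0469] F [-2.5  1.1  4.3] w0.0101 g3.0
up t73.8 [ 0.5693 -0.0074  0.0487] F [-0.1 -1.2 -1.5] w0.0099 g3.0
up t74.1 [ 0.569  -0.0074  0.0508] F [-0.1  0.6 -2.4] w0.0098 g3.0
up t74.3 [ 0.5691 -0.0074  0.053 ] F [-0.1  1.1 -2.4] w0.0110 g3.0
up t74.6 [ 0.5692 -0.0074  0.0551] F [ 0.5  1.1 -2.6] w0.0110 g2.9
[([0.5704, -0.0063, 0.064], 0.88)]
near [np.float64(0.0559), np.float64(0.0547)]
near [np.float64(nan), np.float64(0.0537)]
right [np.float64(0.0497), np.float64(0.0498)]
left [np.float64(nan), np.float64(0.049)]
far [np.float64(0.0487), np.float64(0.0461)]
  return np.nanmean(a, axis, out=out, keepdims=keepdims)
```

```bash
python3 - <<'E'
from h import *
p=env.sense()["ee_pos"].copy(); p[2]=.0537; env.movel(p,rate=.02); st()
effector.release(); st(tag="rel")
env.movel(p+[0,0,.06],rate=.15)
env.reach(np.array([.42,.12,.2]),tool(YAW+np.pi/2))
_,P=cloud("top"); im,Q=cloud("side"); 
for n,x,y in(("near",-38,-60),("near",-38,60),("right",10,-91),("left",10,91),("far",58,-60),("far",58,60)):
    q=S(x,y,0)[:2]; print(n,[np.nanmedian(A[...,2][(np.linalg.norm(A[...,:2]-q,axis=-1)<.007)&(A[...,2]<.07)]).round(4) for A in(P,Q)])
t,_=viewer.read_camera("top"); print([(L(r["at"]).round(1),r["score"]) for r in tip_of("top","cover_mid")][:1])
cv2.imwrite("pics/cv.png",np.hstack([cv2.resize(t[170:250,225:335],(440,320),interpolation=cv2.INTER_CUBIC),cv2.resize(im[205:270,315:400],(350,320),interpolation=cv2.INTER_CUBIC)])[:,:,::-1])
E
```

```text
t75.0 [ 0.5692 -0.0074  0.0536] F [ 0.3 -0.2 -2.7] w0.0105 g3.0
rel t76.3 [ 0.5692 -0.0074  0.0537] F [-0.4  0.3  0.7] w0.0922 g0.0
near [np.float64(0.0435), np.float64(0.0428)]
near [np.float64(0.0454), np.float64(0.0424)]
right [np.float64(0.0437), np.float64(0.0424)]
left [np.float64(0.0424), np.float64(0.0422)]
far [np.float64(0.0452), np.float64(0.0422)]
far [np.float64(0.0446), np.float64(0.0417)]
[(array([12.1, -1.1, 44.6]), 0.67)]
```

View pics/cv.png

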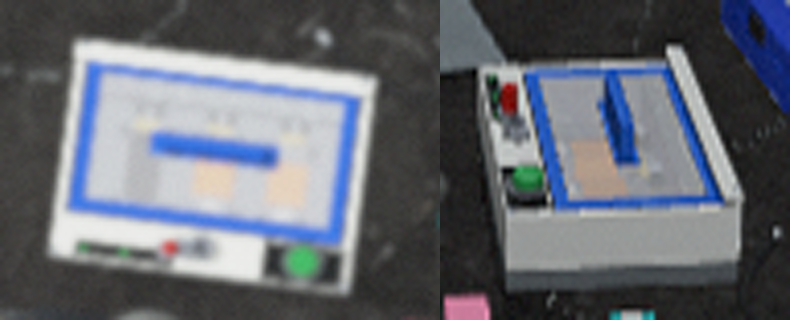

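Both views show the cover flat in its recess (rim about 43 mm all round) with the near rim clear. Next comes the tab.

```bash
python3 - <<'E'
from h import *
p,P=cloud("top");h=cv2.cvtColor(p,cv2.COLOR_RGB2HSV)
bl=(abs(P[...,0]-.558)<.1)&(abs(P[...,1])<.1)&(h[...,0]>105)&(h[...,0]<128)&(h[...,1]>130)&(P[...,2]>.055)
print("rib",rect(P[bl][:,:2]),np.nanmean(P[bl],0))
R=tool(YAW+np.pi/2+np.radians(-15)); a=np.radians(93)
q=S(-56+20*np.cos(a),20*np.sin(a),0)
env.reach(q+[0,0,.12],R); env.movel(q+[0,0,.054],rate=.1); st(tag="low")
effector.grasp(10); st(tag="grip")
for d in (70,45,20,0,-7):
    a=np.radians(d); env.movel(S(-56+20*np.cos(a),20*np.sin(a),54),rate=.06); s=st(tag=str(d))
env.pause(.3); s=st(); print(L(s["ee_pos"]))
effector.release(); st(); env.movel(s["ee_pos"]+[0,0,.06],rate=.2)
env.reach(np.array([.42,.12,.2]),tool(YAW+np.pi/2)); effector.grasp(10)
for c in("top","side"):
  t,_=viewer.read_camera(c); print([(L(r["at"]).round(1),r["score"]) for r in tip_of(c,"tab_post")][:1])
  if c=="top": T=t
cv2.imwrite("pics/tab.png",np.hstack([cv2.resize(T[170:250,225:335],(440,320),interpolation=cv2.INTER_CUBIC),cv2.resize(t[205:270,315:400],(350,320),interpolation=cv2.INTER_CUBIC)])[:,:,::-1])
E
```

```text
rib (array([566.7,  -7.8]), array([70.8,  9.5]), 84.8) [ 0.56662094 -0.00783493  0.06347981]
low t79.4 [0.5018 0.0197 0.0544] F [ 0.5 -0.1  0.2] w0.0917 g0.0
grip t80.6 [0.5014 0.0194 0.054 ] F [-0.7  0.4  0.6] w0.0102 g10.0
70 t80.9 [0.5087 0.0184 0.0539] F [-2.8  1.8  2.7] w0.0106 g10.0
45 t81.2 [0.5173 0.0146 0.0541] F [ 1.6  5.4 -1.6] w0.0105 g10.0
20 t81.5 [0.5243 0.0084 0.0545] F [ 8.8 10.2 -7.5] w0.0101 g10.0
0 t81.7 [5.276e-01 5.000e-04 5.540e-02] F [13.4  7.8 -8.2] w0.0102 g10.0
-7 t82.0 [ 0.5271 -0.0033  0.0556] F [13.6  5.1 -4.6] w0.0101 g10.0
 t82.3 [ 0.527  -0.0033  0.0556] F [12.8  5.2 -4.7] w0.0105 g10.0
[-29.20890402  -0.18180721  55.61076405]
 t83.5 [ 0.5199 -0.0048  0.054 ] F [1.1 0.1 0.8] w0.0920 g0.0
[(array([-36.9,  -2.1,  56. ]), 0.48)]
[(array([-37.6,   1.9,  60.5]), 0.56)]
```

View pics/tab.png

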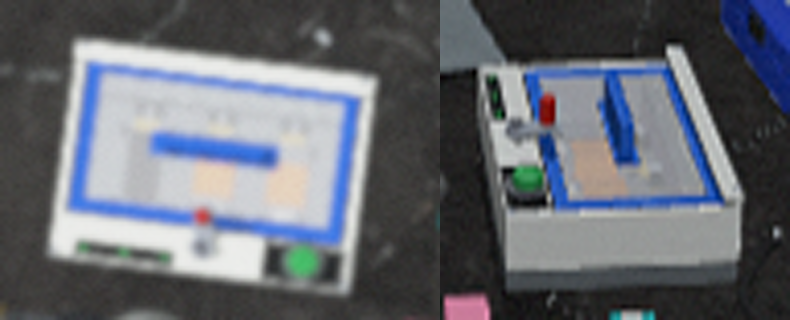

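The tab points to the far side over the near edge: post at (203,216) and pivot at (207,243) in the left half. To be sure it sits on its stop, I'll nudge the post to the right with shut fingers, then press the key.

```bash
python3 - <<'E'
from h import *
R=tool(YAW+np.pi/2)
env.reach(S(-38,42,110),R); env.movel(S(-38,42,55),rate=.12); st()
for y in np.arange(34,9,-1.5):
    env.movel(S(-38,y,55),rate=.03); s=env.sense(); f=RS.T@s["wrist_force"]; print(y,L(s["ee_pos"]).round(1),f.round(1))
    if f[1]>7: break
env.movel(S(-38,42,56),rate=.1); env.movel(S(-38,42,110),rate=.2)
s=st(); 
env.reach(np.array([.42,.12,.2]),R)
T,_=viewer.read_camera("top");t,_=viewer.read_camera("side");print([(L(r["at"]).round(1),r["score"]) for r in tip_of("side","tab_post")][:1])
cv2.imwrite("pics/tab2.png",np.hstack([cv2.resize(T[170:250,225:335],(440,320),interpolation=cv2.INTER_CUBIC),cv2.resize(t[205:270,315:400],(350,320),interpolation=cv2.INTER_CUBIC)])[:,:,::-1])
E
```

```text
t87.6 [0.5229 0.0401 0.0557] F [-0.  -0.1  0.1] w0.0005 g0.0
34.0 [-37.8  33.8  55.3] [ 0.3  0.6 -0. ]
32.5 [-38.   32.4  55. ] [-0.2  0.1 -0.1]
31.0 [-38.   30.9  55. ] [-0.6 -0.  -0.6]
29.5 [-38.   29.4  55. ] [-0.3  0.3 -0.4]
28.0 [-38.   27.9  55. ] [ 0.3 -0.3  0.6]
26.5 [-38.   26.3  55. ] [ 0.6 -0.4 -0.7]
25.0 [-38.   24.9  55. ] [0.3 0.2 0.4]
23.5 [-38.   23.4  55. ] [-0.6 -0.1  0. ]
22.0 [-38.   21.9  55. ] [-0.4  0.2  0.8]
20.5 [-38.   20.5  55. ] [ 0.8  0.2 -0.1]
19.0 [-37.8  19.3  55. ] [ 0.7  2.  -1.2]
17.5 [-37.8  18.9  55. ] [ 0.6  5.3 -0.4]
16.0 [-37.8  18.7  55.1] [ 1.1  7.5 -0.4]
 t91.8 [0.5228 0.0392 0.1104] F [ 0.1 -0.4  0.4] w0.0001 g0.0
[(array([-38. ,   0.8,  60.1]), 0.45)]
```

View pics/tab2.png

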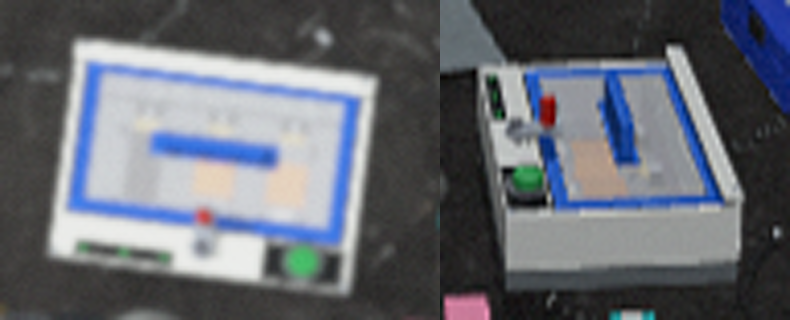

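The tab is hard on its stop: the force rose steeply after about 1 mm. Now the key.

```bash
python3 - <<'E'
from h import *
R=tool(YAW+np.pi/2)
env.reach(S(-57,-70,100),R); env.movel(S(-57,-70,57),rate=.12); st()
for z in (54,52,50,49,48,47,46):
    env.movel(S(-57,-70,z),rate=.03); s=st(tag=z)
    if s["wrist_force"][2]>14: break
env.pause(.4); st()
env.movel(S(-57,-70,120),rate=.15)
env.reach(np.array([.42,.12,.22]),R); env.pause(.5)
T,_=viewer.read_camera("top");t,_=viewer.read_camera("side")
cv2.imwrite("pics/end.png",np.hstack([cv2.resize(T[165:310,225:485],(440,320),interpolation=cv2.INTER_CUBIC),cv2.resize(t[200:400,250:450],(350,320),interpolation=cv2.INTER_CUBIC)])[:,:,::-1])
E
```

```text
t94.1 [ 0.4925 -0.0691  0.0574] F [ 0.5  0.3 -0.3] w0.0003 g0.0
54 t94.3 [ 0.4926 -0.0696  0.0545] F [ 0.1 -0.2  1.1] w0.0003 g0.4
52 t94.6 [ 0.4927 -0.0696  0.0523] F [0.6 0.4 1.4] w0.0003 g1.4
50 t94.8 [ 0.4926 -0.0697  0.0501] F [2.2 2.7 4.5] w0.0006 g2.1
49 t95.1 [ 0.4927 -0.0697  0.0494] F [1.9 2.8 7.7] w0.0006 g4.0
48 t95.3 [ 0.4927 -0.0697  0.0492] F [-2.5  2.1 19. ] w0.0006 g9.4
 t95.7 [ 0.4927 -0.0697  0.0492] F [-2.5  3.1 19.1] w0.0007 g9.3
```

View pics/end.png

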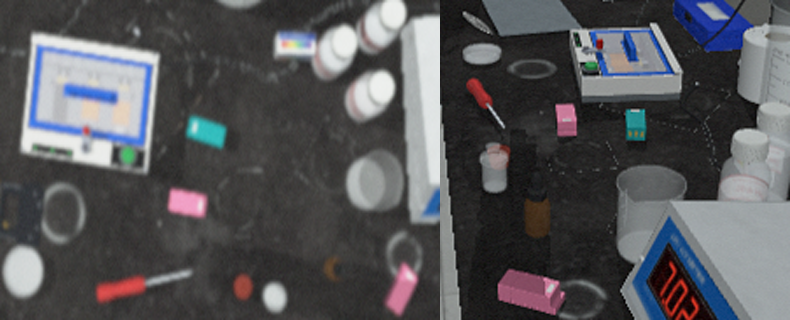

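The key hit its hard stop at 49 mm, no orange packs remain on the worktop, and all the bottles and the beaker are standing. Handing in.

```bash
python3 -c "
from station import workorder; print(workorder.finish_job())"
```

```text
the job is handed in; nothing more can be done
None
```

I handed the job in after about 97 s on the robot clock. Both battery packs present are latched (middle and right bays), the cover is home under its lip within its 2 mm play, the tab is on its stop, the start key was pressed right down, and nothing was knocked over. The hand-in call returned no verdict.

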